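# Tip used vials through the spring flap of a bench waste bin

### The arm

A 7-joint arm with a two-finger parallel gripper is mounted at the origin on the work surface. World frame = base frame: x ahead of the robot, y to its left, z up, the work surface at z = 0. Lengths are in mm, angles in rad, forces in N, time in s.
With the tool pointing down it reaches from about 425 to 875 mm from the base axis. Payload 8.4 kg.
Tool frame: the origin (TCP) lies at the very end of the fingers, on their centre line; the grasp point (between the pads) lies 19 mm behind it; z points along the fingers, y is the line along which they close (so a half turn about z gives the same grasp; the last joint's range is limited). The gripper opens to 87 mm and grips with 3 to 60 N. Pads are 19 mm wide; open, the fingers measure 117 mm over their backs; the gripper's body (75 mm by 190 mm) begins 51 mm behind the grasp point.
Start: joints at [1.204, 0.333, 0.04, 1.465, -0.013, 1.343, -0.059], TCP at [171.975, -626.808, 222.546] pointing down, gripper open.
Joint ranges: [-2.58, 2.58], [-0.38, 2.09], [-1.3, 1.39], [0.25, 2.4], [-1.5, 4.64], [0.08, 2.09], [-2.65, 2.65]. Speed limits (rad/s): [2.22, 2.22, 2.79, 2.79, 3.14, 3.14, 3.14].

### API

Orientations are given as [roll, pitch, yaw] about the fixed x, y, z axes, in that order (R = Rz(yaw) Ry(pitch) Rx(roll)).
In Python, from rig import bot gives the robot as it stands. The module is installed in compiled form; this text tells all that it offers. Calls block until the motion is done:
- bot.movep(position, orientation): joint-space move of the TCP to a pose.
- bot.movel(position, rotation=None, rate=150, guard=None): straight line of the TCP; rotation=None keeps the orientation; rate is the mean speed in mm/s. With guard (N) it stops when the force on the tool has changed by that much, and returns True; else False.
- bot.set_joints(angles): joint-space move.
- bot.set_gripper(opening, force=None): finger opening in mm; force is the grip in N (None keeps the last); returns when the fingers have stopped.
- bot.dwell(seconds).
- bot.ik(position, orientation): joint angles nearest the present ones, or None.
- bot.read_camera(name): name is "side" or "top"; returns (picture, depth): 420x560x3 uint8, red, green, blue; 420x560 float32, mm along the optical axis (not along the pixel's ray), 0 where there is no reading.
- bot.calibration(name): a dict with "vertical_fov" (degrees; the focal length in pixels is half the picture's height over the tangent of half this angle, whatever the lens; pixels are square), "cx", "cy" (the principal point, pixels), "rvec" (rotation vector, rad) and "tvec" (3), from world to camera coordinates, as OpenCV has them. Camera axes: x right, y down, z forward; pixel columns grow to the right and rows downward; lengths in mm; the calibration is good to about 2 mm. A picture is of the moment at which its call begins. calibration takes no time and is no camera call.
A pose or a line that the arm cannot do raises bot.MotionError and nothing moves.
- bot.close_job(): hands the job in; it is judged then, once.
Readings, each from a call of its own:
- bot.read_t(): time.
- bot.read_q(): joint angles.
- bot.read_joint_velocities(): joint speeds.
- bot.read_tau(): joint torques, N m.
- bot.read_position(): TCP position.
- bot.read_ee_rot(): TCP orientation.
- bot.read_ft_force(): force on the tool from outside, world axes, zero at the start.
- bot.read_torque(): the same for the moment, N m.
- bot.read_gripper_width(): finger opening in mm.
- bot.read_grasp_force(): force on a finger pad.
Only numpy, scipy, OpenCV 4.12 (cv2) and the standard library are available. Lean on these libraries where they do the work, as an engineer would, in place of code of your own. Each camera call takes 0.05 s, during which the arm holds its last target. There are 200 camera calls.

### The job

Pick up the steel scoop by its grey handle and empty its three used vials into the white waste bin: press the spring flap open with the scoop's lip and pour them through while the lip holds it open. Then set the scoop back down upright on the bench and leave the flap shut. Do not touch the vials or the bin with the gripper, and leave the other things where they are.

Things in the scene. Friction and masses are not known exactly. Their poses are not given: they have to be found in the camera images.
- bin: fixed white bin, 130 by 130 mm, 5 mm walls; origin under its centre, z up. Front (-x) and side (y) walls 170 mm high form a hood; the back wall (+x) is only 138 mm high and carries the flap's hinge. Inside (120 by 120 mm, floor 6 mm thick) it is empty, closed only by the flap. Yaw varies
- flap (a joint): spring flap, an dark steel plate 114 mm from hinge to free edge, 115 mm wide, that closes the bin's mouth level. 0 = shut; grows as the free edge swings down, to 1.1 rad. A spring shuts it: about 1 N at 70 mm from the hinge starts it, 2 N holds 0.7 rad; the vials' weight cannot open it. Vials pass the free edge from about 0.5 rad; at 0.75 rad the gap is 30 mm
- flap_hinge (a point): middle of the flap's hinge line, on top of the bin's low back wall: (60, 0, 140) mm in the bin's frame, level with the shut flap's upper face; fixed to the bin. There is room for the scoop on this side
- flap_edge (a point): middle of the flap's free edge, upper face, 116 mm from the hinge towards the bin's -x when shut; swings down with the flap
- scoop: open steel scoop, 120 to 210 g; origin under the centre of its flat floor (80 by 62 mm, 3 mm thick), z up, x from lip to handle. Side walls 28 mm, rear wall (x = 39 mm) 44 mm high; inside 56 mm wide. At -x the floor rises 10 degrees over 35 mm to the open lip, 62 mm wide, keeping the vials in while level. They roll out once tipped clearly more than 10 degrees; 50 degrees empties it
- scoop_lip (a point): middle of the scoop's lip edge, at (-75, 0, 7.5) mm in the scoop's frame; moves with the scoop
- scoop_grip (a point): place to grip on the scoop's grey handle, at (70, 0, 36) mm in the scoop's frame. The handle is a straight level bar along x from x = 40 to 125 mm, 18 mm wide (y) and 16 mm tall, its middle 36 mm above the scoop's underside: pinch it across y from above
- vial0: capped, empty amber glass vial with a white cap, 16 mm diameter, 40 mm long, 12 g; origin at the middle of the vial, on its axis (8 mm above what it lies on). It starts lying across the scoop's tray and rolls freely
- vial1: capped, empty amber glass vial with a white cap, 16 mm diameter, 40 mm long, 12 g; origin at the middle of the vial, on its axis (8 mm above what it lies on). It starts lying across the scoop's tray and rolls freely
- vial2: capped, empty amber glass vial with a white cap, 16 mm diameter, 40 mm long, 12 g; origin at the middle of the vial, on its axis (8 mm above what it lies on). It starts lying across the scoop's tray and rolls freely
- reagent: bystander: brown glass bottle, 60 mm diameter, 120 mm tall; origin under its centre
- dish: bystander: shallow glass dish, 90 mm diameter, 16 mm high; origin under its centre
- slidebox: bystander: closed wooden slide box 85 by 100 by 35 mm; origin under its centre
There are look-alikes about, which are no part of the job. There is more than one size of the bin; the job needs the largest.

How it is judged (in metres and radians):
On the way, in this order (a step that is already met when the one before it is completed fails the run):
1. the scoop presses the flap open (more than 0.3 rad) before the vials are through (value of joint flap above 0.3 rad and contact force between scoop and bin above 0.3 N), for 0.1 s.
2. all three vials are down inside the bin (z of vial0 in the frame of bin between 0 and 0.1 m and x of vial0 in the frame of bin between -0.06 and 0.06 m and y of vial0 in the frame of bin between -0.06 and 0.06 m and z of vial1 in the frame of bin between 0 and 0.1 m and x of vial1 in the frame of bin between -0.06 and 0.06 m and y of vial1 in the frame of bin between -0.06 and 0.06 m and z of vial2 in the frame of bin between 0 and 0.1 m and x of vial2 in the frame of bin between -0.06 and 0.06 m and y of vial2 in the frame of bin between -0.06 and 0.06 m), for 0.2 s.
At the end, for the whole second after the job is handed in: all three vials lie inside the bin (each middle within its walls and less than 100 mm above the bench), the flap is shut (below 0.08 rad), and the scoop stands on the bench (underside below 10 mm, tilted less than 0.1 rad) at rest (all of step 2 and value of joint flap below 0.08 rad and angle between scoop's own z axis and vertical below 0.1 rad and height (world z) of scoop below 0.01 m and linear speed of scoop below 0.03 m/s); the robot touches nothing.
It fails at once if the gripper touches a vial (over 0.5 N) (contact force between the fingers and vial0 above 0.5 N or contact force between the fingers and vial1 above 0.5 N or contact force between the fingers and vial2 above 0.5 N).
It fails at once if the gripper's fingers or the arm push the bin or its flap (over 1 N) (contact force between any of the fingers, the arm and bin above 1 N).
It fails at once if the brown bottle is moved more than 30 mm (distance of reagent from where it was at the start of the episode above 0.03 m).
It fails at once if the glass dish is moved more than 30 mm (distance of dish from where it was at the start of the episode above 0.03 m).
It fails at once if the wooden slide box is moved more than 30 mm (distance of slidebox from where it was at the start of the episode above 0.03 m).
It also fails if it takes over 64 s, if anything falls off the work surface, if the arm or the gripper's body presses on something with over 40 N, if the wrist force passes 120 N, or if a joint passes its speed limit or range.

## Working session

There is one attempt and no reset: what is moved stays moved. The work goes in short steps, each a Python script; the robot and the scene stay as the last script left them, time stands still between calls to the robot, and variables do not carry over. Pictures are saved under pics/ and viewed, at most 10 in all, crops included, and the job is handed in when it is done.

```bash
mkdir -p pics; ls
cat > h.py <<'E'
import numpy as np, cv2
from rig import bot
def cam(n):
    c=bot.calibration(n); f=210/np.tan(np.radians(c["vertical_fov"])/2)
    R=cv2.Rodrigues(np.array(c["rvec"],float))[0]; return f,c["cx"],c["cy"],R,np.array(c["tvec"],float).ravel()
def cloud(n,depth):
    f,cx,cy,R,t=cam(n); v,u=np.mgrid[:420,:560]
    p=np.stack([(u-cx)/f*depth,(v-cy)/f*depth,depth],-1)
    return (p-t)@R      # world = R^T (p-t)
def ray(n,u,v,z):
    f,cx,cy,R,t=cam(n); d=np.array([(u-cx)/f,(v-cy)/f,1])@R; o=-t@R
    return o+d*(z-o[2])/d[2]
def proj(n,P):
    f,cx,cy,R,t=cam(n); p=R@np.array(P,float)+t; return f*p[0]/p[2]+cx,f*p[1]/p[2]+cy
E
python3 - <<'E'
from h import *
for n in("top","side"):
    im,d=bot.read_camera(n); np.savez(f"pics/{n}0.npz",im=im,d=d)
    cv2.imwrite(f"pics/{n}0.png",im[...,::-1]); f,cx,cy,R,t=cam(n); print(n,f,cx,cy,-t@R,R[2],(d==0).mean(), bot.calibration(n))
print(bot.read_t(),bot.read_ee_rot())
E
```

```text
pics
top 542.3291624663603 281.1757979759463 216.15338708583988 [ 4.00329570e+02 -1.17141779e+00  1.68693145e+03] [ 0.10494851 -0.00257764 -0.99447432] 0.003928571428571429 {'vertical_fov': 42.33467129885292, 'cx': 281.1757979759463, 'cy': 216.15338708583988, 'rvec': array([ 2.1889306 , -2.14902304,  0.1179581 ]), 'tvec': array([ -16.04609899,  574.96169717, 1635.59299322])}
side 410.5190501435186 275.0924532240946 205.42155948182452 [ 172.06220746 -482.94737258  849.67774454] [ 0.40399318  0.50321031 -0.76391681] 0.003937074829931973 {'vertical_fov': 54.18380367137814, 'cx': 275.0924532240946, 'cy': 205.42155948182452, 'rvec': array([ 2.32871673, -0.80551561,  0.30355282]), 'tvec': array([-440.0665879 ,  338.34049591,  822.59524952])}
0.1 [-3.14010561e+00  8.44957569e-05  2.67784098e-01]
```

View pics/top0.png

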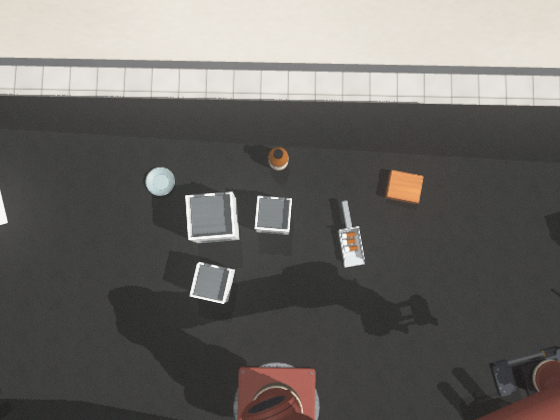

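View pics/side0.png

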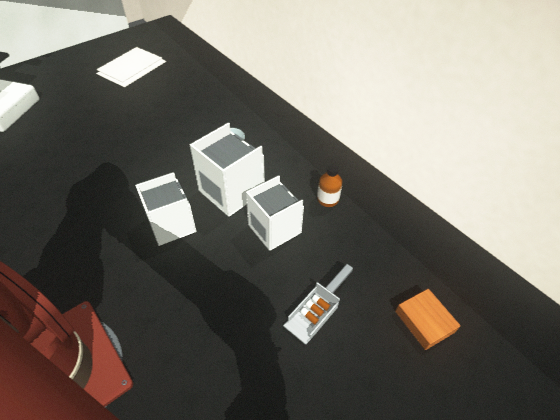

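Top view: three bins: (212,217), (274,215), (212,283). The first looks largest. One scoop at (350,245) with its handle towards (346,203), holding three vials. Bottle at (278,158), dish (160,181), slide box (405,187). Now I'll measure sizes and heights.

Run:
```python
from h import *
for n in("top","side"):
    D=np.load(f"pics/{n}0.npz"); im,d=D["im"],D["d"]; W=cloud(n,d); z=W[...,2]
    print(n,"bench z",np.median(z[330:350,100:130]) if n=="top" else np.median(z[350:380,300:330]))
    m=((d>0)&(z>9)&(z<190)&(W[...,0]>300)&(W[...,0]<900)&(abs(W[...,1])<500)).astype(np.uint8)
    k,l,s,c=cv2.connectedComponentsWithStats(m)
    for i in range(1,k):
        if s[i,4]<60: continue
        P=W[l==i]; zt=np.percentile(P[:,2],97)
        r=cv2.minAreaRect(P[:,:2].astype(np.float32))
        T=P[P[:,2]>zt-8]; r2=cv2.minAreaRect(T[:,:2].astype(np.float32))
        print(c[i].round(),s[i,4],"ztop",zt.round(1),"top rect",np.round(r2[0],1),np.round(r2[1],1),round(r2[2],1),"all",np.round(r[0],1),np.round(r[1],1),round(r[2],1))
D=np.load("pics/top0.npz");S=np.load("pics/side0.npz")
a=cv2.resize(D["im"][180:310,175:385],None,fx=3.6,fy=3.6,interpolation=cv2.INTER_CUBIC);cv2.imwrite("pics/tc.png",a[...,::-1])
a=cv2.resize(S["im"][115:350,130:370],None,fx=2.5,fy=2.5,interpolation=cv2.INTER_CUBIC);cv2.imwrite("pics/sc.png",a[...,::-1])
```

```text
top bench z -0.0036303740582839085
[278. 159.] 372 ztop 123.7 top rect [750.7   7.5] [27.2 23.6] 1.0 all [755.2   5. ] [60.1 71.1] 70.8
[159. 181.] 291 ztop 21.8 top rect [678.7 374.1] [85.4 87.3] 20.8 all [679.3 374.3] [87.3 87.3] 23.6
[404. 187.] 958 ztop 42.5 top rect [ 674.1 -384.7] [100.8  84.5] 79.8 all [ 677.  -386.1] [101.7  95.6] 78.8
[212. 217.] 2371 ztop 171.9 top rect [558.  194.7] [125.2 130.3] 5.8 all [572.  195.2] [155.3 132.2] 5.8
[273. 215.] 1218 ztop 132.1 top rect [571.6  17.9] [98.7 95. ] 86.1 all [580.6  21.2] [118.9 109.3] 0.1
[349. 234.] 526 ztop 49.4 top rect [ 577.7 -216.2] [56.7 89.4] 86.5 all [ 526.5 -218.1] [198.7  67.8] 8.2
[351. 248.] 71 ztop 25.9 top rect [ 481.8 -223.5] [12.3 34.2] 0.5 all [ 481.2 -224.9] [18.8 45. ] 12.3
[212. 283.] 1332 ztop 131.0 top rect [367.9 193.3] [100.3  93.7] 79.1 all [365.4 192.4] [104.1 110. ] 79.6
side bench z -1.2830682413683567
[246. 184.] 7116 ztop 166.4 top rect [556.8 194.2] [126.9 133.9] 6.0 all [576.7 199. ] [472.  197.5] 75.7
[330. 186.] 740 ztop 118.6 top rect [750.8   5.4] [26.3 25.8] 47.6 all [ 7.435e+02 -5.000e-01] [45.3 59.6] 45.3
[166. 207.] 2604 ztop 127.0 top rect [367.5 192.8] [102.4  94.6] 78.7 all [369.5 191.8] [103.8 100.3] 79.0
[325. 297.] 1022 ztop 44.1 top rect [ 580.3 -205.1] [88.8 61.5] 11.5 all [ 533.  -214.8] [185.2  63.4] 10.6
[428. 318.] 2056 ztop 36.0 top rect [ 673.8 -386.2] [100.3  87.8] 79.7 all [ 673.7 -386.4] [100.6  87.9] 79.6
[310. 315.] 133 ztop 19.4 top rect [ 479.5 -224.3] [16.1 39.1] 8.3 all [ 479.5 -224.1] [16.1 39.5] 8.3
```

View pics/tc.png

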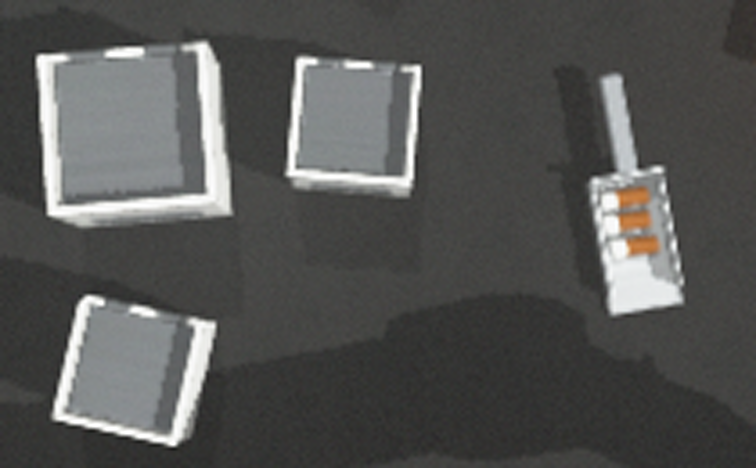

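View pics/sc.png

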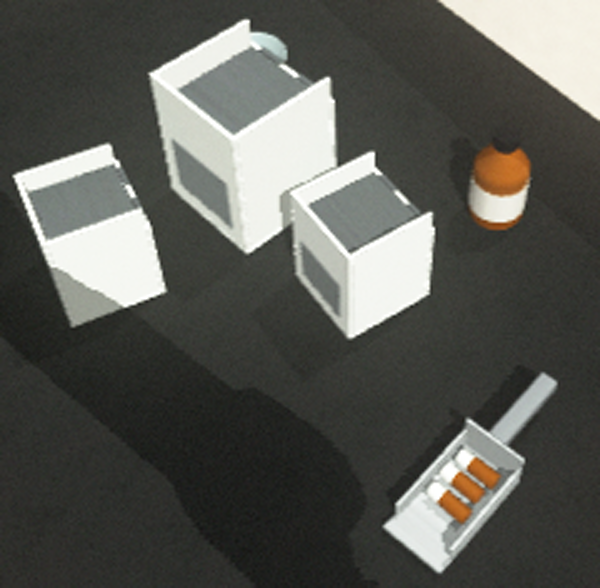

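The largest bin is the one at top pixel (212,217): 130 mm square with a 170 mm rim. The two at (274,215) and (212,283) are about 97 mm square and 130 mm high. The crop shows its low hinge wall on the far side (world +x). The scoop lies lip towards the robot with its handle pointing away. Next I'll fix the axes of both.

```bash
cat > m.py <<'E'
from h import *
def scoop(n,im,d,c=(530,-215),verbose=1):
    W=cloud(n,d); P=W.reshape(-1,3); P=P[(d.reshape(-1)>0)&(np.hypot(P[:,0]-c[0],P[:,1]-c[1])<140)&(P[:,2]>9)&(P[:,2]<70)]
    a=cv2.fitLine(P[:,:2].astype(np.float32),cv2.DIST_HUBER,0,.01,.01).ravel(); u=a[:2]*np.sign(a[0])
    s=(P[:,:2]-a[2:])@u; H=P[(s>s.max()-70)]           # handle part
    b=cv2.fitLine(H[:,:2].astype(np.float32),cv2.DIST_HUBER,0,.01,.01).ravel(); u=b[:2]*np.sign(b[0])
    T=H[H[:,2]>np.median(H[:,2])-4]; v=np.array([-u[1],u[0]]); w=(T[:,:2]-b[2:])@v
    s=(P[:,:2]-b[2:])@u
    end=b[2:]+u*np.percentile(s,99.7)+v*(w.max()+w.min())/2
    print(n,"yaw",np.arctan2(u[1],u[0]),"handle end",end,"z",np.median(T[:,2]),"w",np.ptp(w),"len",np.ptp(s),"n",len(T),"grip",end-55*u)
if __name__=="__main__":
    for n in("top","side"):
        D=np.load(f"pics/{n}0.npz"); scoop(n,D["im"],D["d"])
        W=cloud(n,D["d"]); m=(abs(W[...,0]-558)<110)&(abs(W[...,1]-195)<90)&(W[...,2]>155)&(D["d"]>0)
        # only white rim
        r=cv2.minAreaRect(W[m][:,:2].astype(np.float32)); print("rim",r,np.median(W[m][:,2]))
        im=D["im"].astype(int); fl=(abs(W[...,0]-558)<50)&(abs(W[...,1]-195)<50)&(W[...,2]>120)&(W[...,2]<150)&(im.sum(-1)<400)
        print("flap z",np.median(W[fl][:,2]),fl.sum())
    # two-view triangulation by rays: handle end & rim corner checks
    for th in(0,20,40,60):
      for g in((620,200,260),):
        q=bot.ik(list(g),[np.pi,-np.radians(th),.1]); print(th,None if q is None else np.round(q,2))
    q=bot.ik([594,-204,17],[np.pi,0,.17]); print(np.round(q,2))
E
python3 m.py
```

```text
top yaw -0.17889227 handle end [ 650.03337145 -206.78717616] z 44.417197752997446 w 21.718458614484753 len 274.51576421174127 n 53 grip [ 595.91109514 -197.00049689]
rim ((557.773193359375, 194.76937866210938), (124.99317932128906, 130.55804443359375), 6.116390705108643) 168.94077415248142
flap z 140.41714535315313 265
side yaw 0.17488648 handle end [ 622.21636566 -198.56479442] z 42.10359784947542 w 18.158187384414678 len 200.23320115628525 n 213 grip [ 568.05532059 -208.13459289]
rim ((557.2122802734375, 194.1376953125), (127.65455627441406, 134.10601806640625), 5.9692301750183105) 164.47069857411282
flap z 138.07995468424554 719
0 [ 0.31  0.5  -1.    1.36  0.41  1.5  -2.13]
20 [ 0.64  0.27 -1.26  1.69  0.47  1.08 -2.2 ]
40 [ 0.85 -0.16 -1.25  2.01  0.14  0.53 -2.01]
60 None
[ 0.54  0.5  -0.35  1.71  0.2   0.97 -1.29]
```

```bash
cat > bing.py <<'E'
from h import *
BX,BY,BYAW=556.5,194.4,0.105
def rz(a): c,s=np.cos(a),np.sin(a); return np.array([[c,-s],[s,c]])
def tcp(lx,lz,th,L=(145.,9.5),ly=0,B=(BX,BY,BYAW)):
    """TCP pose for lip at bin-frame (lx,ly,lz), scoop tipped th rad lip-down; L = TCP minus lip in scoop frame (x,z)"""
    c,s=np.cos(th),np.sin(th)
    x=lx+L[0]*c-L[1]*s; z=lz+L[0]*s+L[1]*c
    p=rz(B[2])@[x,ly]+B[:2]
    return [float(p[0]),float(p[1]),float(z)],[np.pi,-float(th),B[2]]
def flap(d,phi): return 60-d*np.cos(phi),140-d*np.sin(phi)
E
python3 - <<'E'
from bing import *
from m import *
for n in("top","side"):
    D=np.load(f"pics/{n}0.npz"); d=D["d"].copy(); W=cloud(n,d)
    m=((d>0)&(W[...,2]>9)&(W[...,2]<70)&(np.hypot(W[...,0]-540,W[...,1]+215)<150)).astype(np.uint8)
    k,l,s,c=cv2.connectedComponentsWithStats(m); print(s[:,4]); i=1+s[1:,4].argmax(); d[l!=i]=0
    scoop(n,D["im"],d)
for half in(0,np.pi):
 for rot in(-1.6,-1.0,-1.3):
  for lx,ph,th in((-25,0,0),(-25,.3,35),(0,.7,53),(0,.8,58),(0,.8,62)):
    x,z=flap(85,ph); z+=12*(th==0)
    p,o=tcp(x,z,np.radians(th)); q2=rz(rot)@p[:2]
    o=[o[0],o[1],o[2]+rot]
    if half: 
        R=lambda o:cv2.Rodrigues(np.array([0,0,o[2]]))[0]@cv2.Rodrigues(np.array([0,o[1],0.]))[0]@cv2.Rodrigues(np.array([o[0],0,0.]))[0]
        o=[0.,np.pi-o[1],o[2]] if False else None
        th_=np.radians(th); from scipy.spatial.transform import Rotation as Ro
        o=list((Ro.from_euler('xyz',[np.pi,-th_,.105+rot])*Ro.from_euler('z',np.pi)).as_euler('xyz'))
    q=bot.ik([q2[0],q2[1],p[2]],o); print(bool(half),rot,th,np.round(p),None if q is None else np.round(q,2))
E
```

```text
[234500      1      1      1      1      1      1      1      1      1
      1      1      1      1      1      1    526      1      1      2
      1      1      1      1      1      1      1      1      1      1
      1      1      1      1      1      1      1      1      1      1
      1      1      1      1      1      1      1      1      1      1
      1      1      1      1      1      1      1      1      1      1
      1      1      2      1      1      1     71      1      1      1
      1      1      1      1      1      1      1      1      1      1
      1      1      1      3      1      1      1      1      1      1
      1      1      2      1      1      1      1      1      1      1
      1]
top yaw 0.17858693 handle end [ 623.66038212 -197.5473246 ] z 44.83357997015176 w 18.74274674744263 len 199.45389372345133 n 121 grip [ 569.5351189  -207.31747765]
[234032   1022    133      1      2      2      1      1      1      3
      1      1]
side yaw 0.18054762 handle end [ 622.23337557 -198.25565538] z 42.11318723908703 w 18.186825629352096 len 185.2870394929983 n 212 
[... 1446 characters left out ...]
0.51 -0.39  1.37  0.2   1.3   1.19]
True -1.0 35 [648. 204. 206.] [ 0.78  0.05 -0.28  1.98  0.43  0.58  0.88]
True -1.0 53 [631. 202. 207.] [ 0.93 -0.04 -0.5   2.25  1.42  0.36 -0.15]
True -1.0 58 [626. 202. 207.] [ 1.1  -0.03 -0.7   2.31  1.79  0.41 -0.53]
True -1.0 62 [617. 201. 212.] [ 1.19 -0.04 -0.81  2.36  1.99  0.48 -0.75]
True -1.3 0 [676. 207. 162.] [ 1.13  0.5  -0.28  1.37  0.14  1.29  1.22]
True -1.3 35 [648. 204. 206.] [ 0.96  0.05 -0.15  1.98  0.42  0.58  0.89]
True -1.3 53 [631. 202. 207.] [ 0.97 -0.05 -0.25  2.26  1.42  0.37 -0.15]
True -1.3 58 [626. 202. 207.] [ 1.01 -0.04 -0.32  2.33  1.77  0.42 -0.52]
True -1.3 62 [617. 201. 212.] [ 1.04 -0.05 -0.38  2.38  1.96  0.5  -0.72]
```

The scoop grip point is (569,-208) from both views, with yaw 0.179, handle top at 43.5 mm (44 expected) and width 18.5 mm, so it fits. The half-turn wrist reaches the pour. I'll grip with the tool pitched 18° back to reduce wrist tilt when pouring.

```bash
cat >> bing.py <<'E'
from scipy.spatial.transform import Rotation as Ro
AL=np.radians(18)
G=17.  # grip depth of TCP beyond grip point
OFF=np.array([70-G*np.sin(AL),36-G*np.cos(AL)])  # TCP in scoop frame (x,z)
def ori(th,yaw): return [float(a) for a in (Ro.from_euler('xyz',[np.pi,AL-th,yaw])*Ro.from_euler('z',np.pi)).as_euler('xyz')]
def pose(lx,lz,th,ly=0.,B=(BX,BY,BYAW)):
    p,_=tcp(lx,lz,th,OFF-[-75,7.5],ly,B); return p,ori(th,B[2])
E
cat > grasp.py <<'E'
from bing import *
g=np.array([569,-207.7]); yaw=.179; u=np.array([np.cos(yaw),np.sin(yaw)])
p=g+u*(OFF[0]-70); o=ori(0,yaw); z=float(OFF[1])
bot.movep([*map(float,p+u*45),z+130],o)
bot.movel([*map(float,p),z+60]); bot.movel([*map(float,p),z],rate=60,guard=15)
print(bot.read_position(),z,bot.read_ft_force()); F0=bot.read_ft_force()
bot.set_gripper(0,60); print("w",bot.read_gripper_width(),bot.read_grasp_force())
bot.movel([*map(float,p),z+40],rate=60)
bot.dwell(.3); print(bot.read_position(),np.array(bot.read_ft_force())-F0,bot.read_torque(),bot.read_q().round(2) if hasattr(bot.read_q(),'round') else bot.read_q(),bot.read_t())
for n in("top","side"):
    im,d=bot.read_camera(n); np.savez(f"pics/{n}1.npz",im=im,d=d)
im=np.load("pics/side1.npz")["im"][200:400,220:500]
cv2.imwrite("pics/g1.png",cv2.resize(im,None,fx=2.5,fy=2.5,interpolation=cv2.INTER_CUBIC)[...,::-1])
E
python3 grasp.py
```

```text
[ 564.14316563 -208.6877332    20.29345485] 19.83203922298239 [-0.22728079  0.07311564  0.84636848]
w 17.26127268260078 59.990626238286495
[ 563.67870967 -208.58245132   59.53610944] [-0.59822113 -0.46077403 -3.94262561] [ 0.25676505 -0.81226311 -0.00494211] [ 0.65  0.66 -0.64  1.48  0.45  1.45  1.68] 6.4167
```

View pics/g1.png

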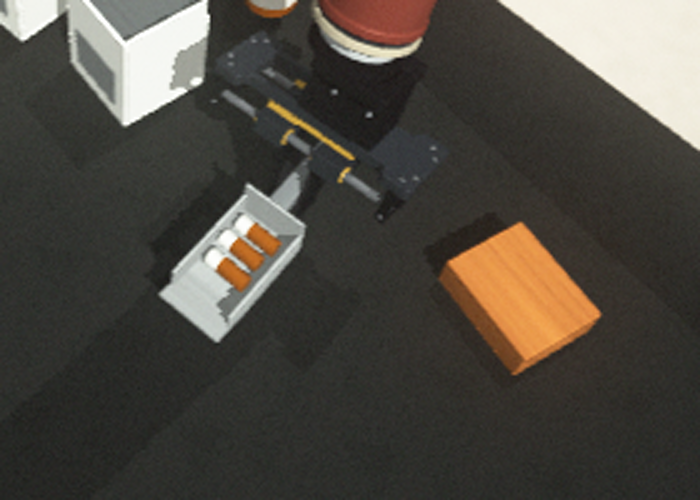

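The crop shows the scoop lifted and gripped by the handle, with all three vials across the tray. Next I'll check the pitch numerically, then carry it over the bin and test the pour chain.

```bash
cat > carry.py <<'E'
from bing import *
def sprof(name,n,org,yaw,zmin,zmax):
    D=np.load(f"pics/{name}.npz"); W=cloud(n,D["d"]); P=W[(D["d"]>0)]
    l=(P[:,:2]-org)@rz(yaw); m=(abs(l[:,1])<27)&(l[:,0]>-85)&(l[:,0]<-42)&(P[:,2]>zmin)&(P[:,2]<zmax)
    x,z=l[m,0],P[m,2]; a=np.polyfit(x,z,1); print(n,"ramp slope deg",np.degrees(np.arctan(a[0])),"(level: -10) z at lip",np.polyval(a,-75),"xmin",np.percentile(x,1),m.sum())
if __name__=="__main__":
    yaw=.179; p=np.array(bot.read_position()); org=p[:2]-OFF[0]*np.array([np.cos(yaw),np.sin(yaw)])
    for n in("top","side"): sprof(n+"1",n,org,yaw,30,75)
    z0=260.
    bot.movel([float(p[0]),float(p[1]),z0],rate=150)
    q0=bot.read_q()
    P,o=pose(-25,z0,0); P[2]=z0
    bot.movel(P,o,rate=130)
    print(bot.read_t(),bot.read_position(),P,bot.read_q(),bot.read_gripper_width())
    for th,ph,d in((0,-.2,85),(15,.1,85),(25,.2,85),(35,.35,85),(45,.5,85),(52,.65,85),(58,.8,85)):
        q=bot.ik(*pose(*flap(d,ph),np.radians(th))); print(th,None if q is None else np.round(q,2))
    for n in("top","side"):
        im,d=bot.read_camera(n); np.savez(f"pics/{n}2.npz",im=im,d=d)
    a=np.load("pics/side2.npz")["im"][20:240,100:380]; cv2.imwrite("pics/c2.png",cv2.resize(a,None,fx=2.5,fy=2.5)[...,::-1])
E
python3 carry.py
```

```text
top ramp slope deg -5.237249818245332 (level: -10) z at lip 48.76600357558412 xmin -72.43757356296882 59
side ramp slope deg -7.854648846497322 (level: -10) z at lip 46.62418672515019 xmin -74.18905490901233 369
11.45 [670.67642178 206.07086302 260.09728084] [670.6147507844504, 206.42627792235828, 260.0] [-0.01284684  0.78102523 -0.70655072  0.85822559  0.3407007   1.91507352
  1.12061878] 17.238718747255227
0 [ 0.02  0.82 -0.7   1.    0.36  1.76  1.11]
15 [ 0.13  0.59 -0.75  1.31  0.37  1.43  1.07]
25 [ 0.2   0.44 -0.79  1.5   0.38  1.23  1.04]
35 [ 0.27  0.29 -0.82  1.68  0.38  1.01  1.01]
45 [ 0.32  0.14 -0.84  1.86  0.4   0.78  0.96]
52 [ 0.36  0.05 -0.87  1.99  0.46  0.61  0.87]
58 [ 0.44 -0.   -0.95  2.08  0.58  0.48  0.72]
```

View pics/c2.png

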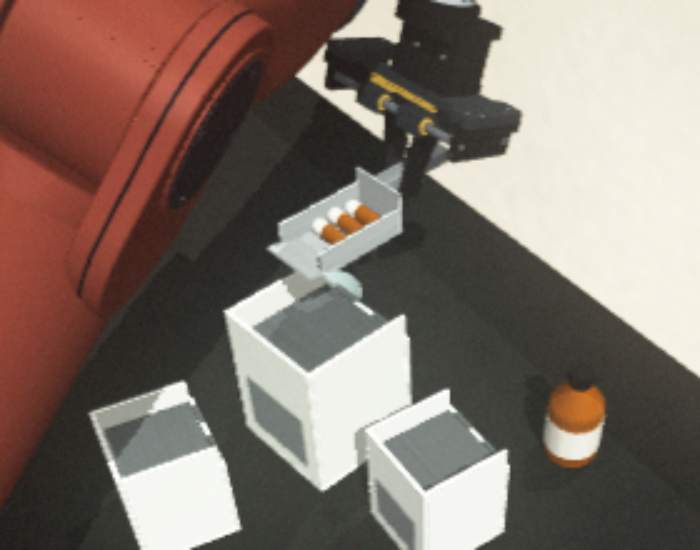

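The picture shows the scoop level over the large bin, vials inside, lip above the flap and handle out over the hinge side. Every pose of the pour chain is reachable, so I'll press and pour.

```bash
cat > pour.py <<'E'
from bing import *
F0=np.array(bot.read_ft_force())
for th,ph,r in((0,-.2,80),(8,-.12,50),(15,0.05,40),(25,.18,40),(35,.35,40),(40,.43,40),(46,.55,40),(52,.67,40),(58,.8,40)):
    P,o=pose(*flap(85,ph),np.radians(th)); bot.movel(P,o,rate=r)
    if th in(35,40): bot.dwell(.3)
    print(th,round(bot.read_t(),2),(np.array(bot.read_ft_force())-F0).round(2),np.linalg.norm(np.array(bot.read_position())-P).round(1))
bot.dwell(1.0)
for n in("top","side"):
    im,d=bot.read_camera(n); np.savez(f"pics/{n}3.npz",im=im,d=d)
a=np.load("pics/side3.npz")["im"][60:230,140:340]; b=np.load("pics/top3.npz")["im"][150:300,150:300]
a=cv2.resize(a,(470,400)); b=cv2.resize(b,(330,330)); c=np.zeros((400,800,3),np.uint8); c[:,:470]=a; c[:330,470:]=b
cv2.imwrite("pics/p3.png",c[...,::-1])
E
python3 pour.py
```

```text
0 12.83 [ 0.4  -0.49  0.09] 0.8
8 13.25 [ 0.24 -0.56 -1.11] 1.2
15 13.54 [-0.12 -1.44  1.76] 0.5
25 14.05 [ 0.07 -1.56  1.35] 0.8
35 14.8 [-0.   -1.49  0.74] 0.6
40 15.41 [-0.35 -0.55  0.44] 0.4
46 15.72 [-0.87 -1.48  1.37] 0.7
52 16.02 [-1.84 -0.84  0.76] 0.3
58 16.31 [-2.51  0.11  1.97] 0.2
```

View pics/p3.png

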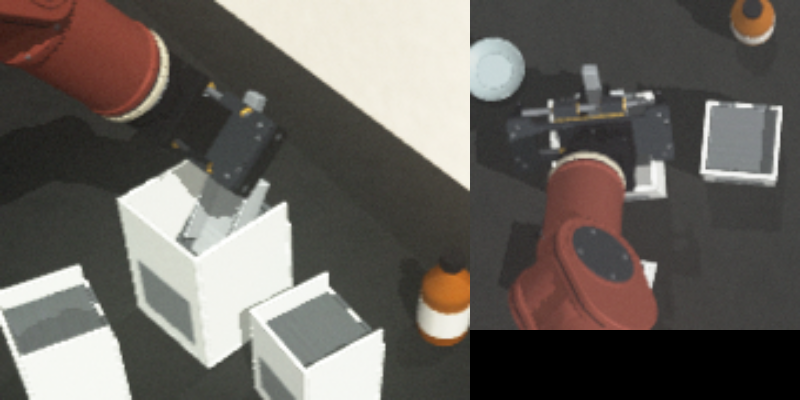

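The picture shows the scoop tipped deep into the large bin with the lip holding the flap down. No vials are visible. I'll open slightly more as a margin, then back out along the same path and look.

```bash
cat > out.py <<'E'
from bing import *
P,o=pose(*flap(85,.87),np.radians(60))
try: bot.movel(P,o,rate=40); bot.dwell(.5)
except bot.MotionError as e: print(e)
for th,ph in((52,.65),(40,.4),(25,.1),(10,-.15),(0,-.3)):
    P,o=pose(*flap(85,ph),np.radians(th)); bot.movel(P,o,rate=70)
P[2]=260.; bot.movel(P,rate=150)
P,o=pose(-25+130,0,0); P[2]=260.; 
p=bot.read_position(); bot.movel([float(p[0]),float(p[1])-200,260.],o,rate=150)
print(bot.read_t(),bot.read_gripper_width(),bot.read_position())
for n in("top","side"):
    im,d=bot.read_camera(n); np.savez(f"pics/{n}4.npz",im=im,d=d)
a=np.load("pics/side4.npz")["im"][30:250,120:440]; b=np.load("pics/top4.npz")["im"][150:300,150:300]
a=cv2.resize(a,(500,344)); b=cv2.resize(b,(300,300)); c=np.zeros((344,800,3),np.uint8); c[:,:500]=a; c[:300,500:]=b
cv2.imwrite("pics/o4.png",c[...,::-1])
for n in("top","side"):
    D=np.load(f"pics/{n}4.npz"); W=cloud(n,D["d"]); im=D["im"].astype(int)
    l=(W[...,:2]-[BX,BY])@rz(BYAW)
    m=(abs(l[...,0])<50)&(abs(l[...,1])<48)&(D["d"]>0)&(W[...,2]<200)
    a=np.polyfit(l[m][:,0],W[m][:,2],1); print(n,"flap slope rad",a[0],"z",a[1],"max above",np.percentile(W[m][:,2]-np.polyval(a,l[m][:,0]),99.5),m.sum())
    hsv=cv2.cvtColor(D["im"],cv2.COLOR_RGB2HSV); am=((hsv[...,0]<18)&(hsv[...,1]>150)&(hsv[...,2]>120)).astype(np.uint8)
    k,L,s,c=cv2.connectedComponentsWithStats(am); print([(c[i].round().tolist(),int(s[i,4])) for i in range(1,k) if s[i,4]>8])
E
python3 out.py
```

```text
22.3333 17.339001388535483 [673.96912452   8.26124112 259.93809873]
top flap slope rad 0.09735877936708111 z 138.45833704857114 max above 13.294557849449639 1173
[]
side flap slope rad -0.0006826677098274546 z 137.98310447169126 max above 3.168384472263478 774
[([80.0, 11.0], 261), ([94.0, 18.0], 604), ([115.0, 110.0], 22757), ([295.0, 9.0], 786), ([71.0, 51.0], 28), ([65.0, 64.0], 97), ([155.0, 104.0], 1539), ([188.0, 81.0], 63), ([56.0, 86.0], 41), ([158.0, 112.0], 51), ([331.0, 183.0], 304), ([329.0, 204.0], 36), ([16.0, 269.0], 1149), ([429.0, 317.0], 1880), ([98.0, 378.0], 2857), ([19.0, 337.0], 71), ([42.0, 347.0], 16), ([50.0, 361.0], 9), ([15.0, 379.0], 243)]
```

View pics/o4.png

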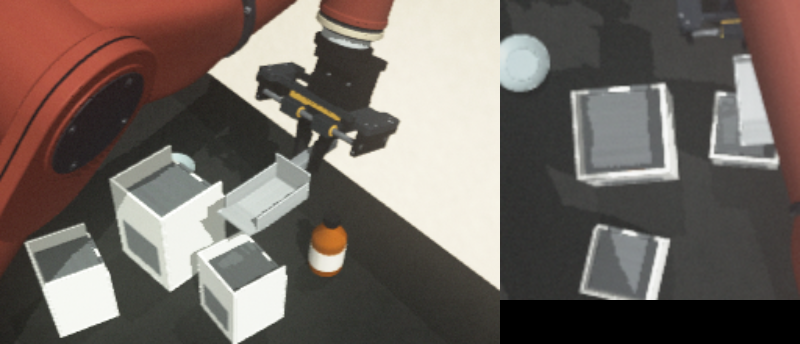

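The scoop is empty, the flap is flat and level (138 mm, slope 0), and no vials are visible on it or on the bench. So they are inside the bin. Next I'll set the scoop back at its original place.

```bash
cat > place.py <<'E'
from bing import *
o=ori(0,.179)
bot.movel([564.1,-208.7,260.],o,rate=150)
bot.movel([564.1,-208.7,40.],rate=120)
print(bot.movel([564.1,-208.7,19.5],rate=20,guard=4),bot.read_position(),bot.read_t())
bot.dwell(.2); bot.set_gripper(45,10); bot.dwell(.3)
p=np.array(bot.read_position()); u=np.array([np.cos(.179),np.sin(.179)])
bot.movel([*map(float,p[:2]+15*u),float(p[2]+45)],rate=60); bot.movel([*map(float,p[:2]+50*u),240.],rate=150)
bot.dwell(.3); print(bot.read_t())
from m import scoop
for n in("top","side"):
    im,d=bot.read_camera(n); np.savez(f"pics/{n}5.npz",im=im,d=d)
a=np.load("pics/side5.npz")["im"][100:380,130:480]
cv2.imwrite("pics/e5.png",cv2.resize(a,None,fx=2,fy=2)[...,::-1])
from carry import sprof
for n in("top","side"): sprof(n+"5",n,p[:2]-OFF[0]*u,.179,3,40)
E
python3 place.py
```

```text
True [ 564.07125358 -208.62064883   19.66850183] 27.1667
31.0333
top ramp slope deg 0.7709818516015189 (level: -10) z at lip 8.03914570903049 xmin -82.05289967108274 44
side ramp slope deg 0.5276951432589855 (level: -10) z at lip 6.861179738975579 xmin -73.7640127213568 301
```

View pics/e5.png

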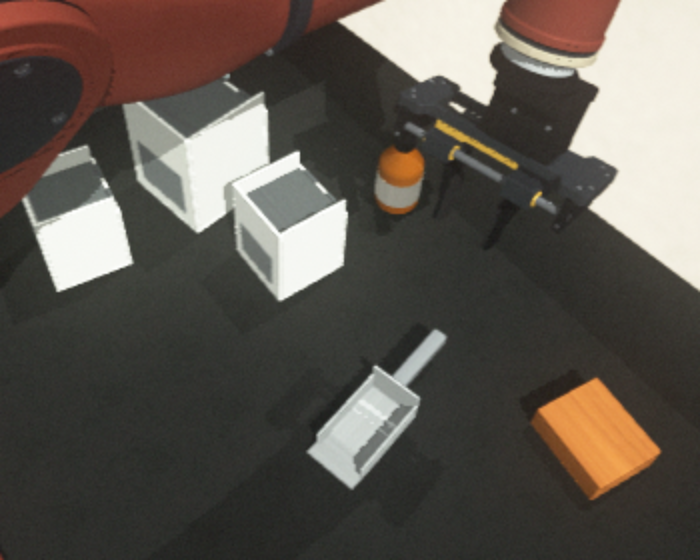

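The picture shows the scoop standing flat and empty in its old place (lip at 7–8 mm, 7.5 expected), with the gripper clear. The bystanders look unmoved and the flap is shut. I'll hand in.

```bash
python3 -c "
from rig import bot
print(bot.close_job(),bot.read_t())"
```

```text
the job is handed in; nothing more can be done
the job is handed in; nothing more can be done
```

I emptied all three vials through the spring flap into the largest bin, set the scoop back upright in its original place, left the flap shut, and handed the job in at about 31 s; no verdict was returned, and the vials were judged inside because none were visible anywhere else.

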